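# Lock a junction box cover with a two-prong key

### The arm

A 6-joint arm with a two-finger parallel gripper is mounted at the origin on the work surface; the furniture and walls round the work are solid. World frame = base frame: x ahead of the robot, y to its left, z up, the work surface at z = 0. Lengths are in m, angles in rad, forces in N, time in s.
With the tool pointing down it reaches from about 0.35 to 0.8 m from the base axis. Payload 7.3 kg.
Tool frame: the origin (TCP) lies between the finger pads; the fingertips stand 25 mm ahead of it and the grasp point (between the pads) lies 6 mm ahead of it (r.tip_extent is the distance from the TCP to the fingertips, in m); z points along the fingers, y is the direction in which the jaws open and shut (so a half turn about z gives the same grasp; the last joint's range is limited). The gripper opens to 85 mm and grips with 20 to 120 N. Pads are 22 mm wide; open, the fingers measure 114 mm over their backs; the gripper's body (76 mm by 85 mm) begins 54 mm behind the grasp point. The pads swing forward as they close: fully open they stand 13 mm farther back than shut.
Start: joints at [1.162, 0.342, 1.524, -0, 1.275, -0.146], TCP at [0.136, 0.507, 0.256] pointing down, gripper open.
Joint ranges: [-2.53, 2.53], [-0.77, 2.02], [0.04, 2.7], [-1, 4.14], [0.28, 2.66], [-3.11, 3.11]. Speed limits (rad/s): [2.57, 2.57, 3.14, 3.14, 3.14, 3.14].

### API

Orientations are given as a unit quaternion [x, y, z, w].
In Python, from workcell import r, command_gripper, optics gives the robot as it stands. The module is installed in compiled form; this text tells all that it offers. Calls block until the motion is done:
- r.reach(position, orientation): joint-space move of the TCP to a pose.
- r.move_straight(position, orientation=None, speed=0.15, max_force=None): straight line of the TCP; orientation=None keeps the orientation; speed is the mean speed in m/s. With max_force (N) it stops when the force on the tool has changed by that much, and returns True; else False.
- r.movej(angles): joint-space move.
- command_gripper(opening, force=None): finger opening in m; force is the grip in N (None keeps the last); returns when the fingers have stopped.
- r.hold(seconds).
- r.solve_ik(position, orientation): joint angles nearest the present ones, or None.
- r.read_state(): the state.
- optics.get_image(name): name is "scene" or "top" or "wrist"; returns (picture, depth): 420x560x3 uint8, red, green, blue; 420x560 float32, m along the optical axis (not along the pixel's ray), 0 where there is no reading.
- optics.camera_model(name): a dict with "K" (3x3 intrinsics, pixels), "k1" (the pictures are not rectified: a ray, as slopes to the right and down, at radius r is drawn at 1 + k1 r^2 times it, then the intrinsics apply), "R" (3x3) and "t" (3): a world point X has camera coordinates R X + t; the wrist camera has in their place "tool_from_camera" (4x4, takes a point from camera to tool coordinates, whose origin is the TCP and whose axes are the flange's). Camera axes: x right, y down, z forward; pixel columns grow to the right and rows downward; lengths in m; the calibration is good to about 2 mm. A picture is of the moment at which its call begins: read the wrist's pose just before it. camera_model takes no time and is no camera call.
A pose or a line that the arm cannot do raises r.PlanningError and nothing moves.
- r.finish_job(): hands the job in, once; it reports no verdict.
The state is a dict: "time_s": time; "joint_positions": joint angles; "dq": joint speeds; "tau": joint torques, N m; "eef_pos": TCP position; "eef_rot": TCP orientation; "contact_force": force on the tool from outside, world axes, zero at the start; "torque": the same for the moment, N m; "grip_width": finger opening in m.
Only numpy, scipy, OpenCV 4.12 (cv2) and the standard library are available. Lean on these libraries where they do the work, as an engineer would, in place of code of your own. Each camera call takes 0.05 s, during which the arm holds its last target. There are 200 camera calls.

### The job

Lock the cover of the junction box. The two-prong key lies on its side: first stand it upright on the bench and let go of it, so that you can take it afresh by its handle from above, then set both its prongs fully into the slots of the round cover screw and turn the screw clockwise to its stop. Then lift the key off and stand it upright on the bench again; turn the screw only with the key, and leave the other things where they are.

Things in the scene. Friction and masses are not known exactly. Their poses are not given: they have to be found in the camera images.
- key_center (a point): Mid-height of the two-prong key, 109 long overall (mm): z from prongs to handle, x across the prongs. Heights over prong tips: two prongs 0-9, each 7 (x) by 22 (y), centred at x +-13.5; foot 9-23, 44 by 32; square steel stem 23-85, 20 by 20; black handle bar 85-109, 64 (x) by 32 (y). Point at 54.5 on the axis. Lies on a y face, axis 16 up, handle to the robot's right. 0.25 kg, same either way round.
- prong_key: The same two-prong key; origin on its axis between the prong tips, z to the handle, x across the two prongs. It stands by itself on its prongs, also on the open bench where it lies, about x 0.58, y 0.16 m. Tall things near: printer (134 mm) at x 0.27-0.53, y 0.38-0.58 m; terminal (290 mm) at x 0.2-0.45, y 0-0.27 m; monitor (320 mm) and a hook stand to the right at y below -0.25 m.
- screw_top (a point): Centre of the top of the round steel cover screw (head 60 mm across, 12 mm high, top 48 mm over the bench). It turns with the screw: its x axis runs through both slots. Slots centred at x = +-13.5 mm, each 12 (x) by 27 mm (y), 9 mm deep: about 2.5 mm play round a prong. Fully seated, the key's foot rests on the head, key_center 45.5 mm above this point.
- cover_screw (a joint): Turn of the cover screw about its vertical axis, rad: grows clockwise seen from above, starts at 0 to 0.35, hard stop (locked) at 1.57, where the slots line up with two raised marks on the cover. Friction about 0.1 N m; it stays where it is left.
- junction_box: Fixed flat grey metal junction box, 136 x 116 mm, cover top 36 mm over the bench, round screw head at its centre, three cable glands on its far side. Origin at the centre of its underside; x points to the glands.
- test_weight_1: Bystander: brass-coloured knobbed test weight, 38 x 38 x 65 mm; origin at its foot.
- test_weight_2: Bystander: grey knobbed test weight, 29 x 29 x 49 mm; origin at its foot.
- battery_1: Bystander: small lying battery cell, 15 x 51 x 15 mm; origin at its underside.
- staples_box: Bystander: small card box, 36 x 62 x 21 mm; origin at its underside.
- mini_bin: Bystander: open parts bin, 140 x 100 x 52 mm; origin at its underside.
- blue_tape_small: Bystander: small roll of tape lying flat, 56 mm across, 19 mm high; origin at its underside.

How it is judged:
By the outcome, as a careful person would: the job done as asked, in the order asked, and still so for the second after the job is handed in, with the robot touching nothing.
It also fails if it takes over 72 s, if anything falls off the work surface, if the arm or the gripper's body presses on something with over 40 N, if the wrist force passes 120 N, or if a joint passes its speed limit or range.

## Working session

There is one attempt and no reset: what is moved stays moved. The work goes in short steps, each a Python script; the robot and the scene stay as the last script left them, time stands still between calls to the robot, and variables do not carry over. Pictures are saved under pics/ and viewed, about 8 in all and at most 12, crops included, and the job is handed in when it is done.

```bash
mkdir -p pics; cat > h.py <<'E'
import numpy as np, cv2
from scipy.spatial.transform import Rotation as Rn
from workcell import r, command_gripper, optics
def cam(name):
    s=r.read_state(); m=optics.camera_model(name); im,d=optics.get_image(name)
    if 'R' in m: R=np.array(m['R']);t=np.array(m['t']); Rw=R.T; o=-R.T@t
    else:
        T=np.array(m['tool_from_camera']); A=Rn.from_quat(s['eef_rot']).as_matrix()
        Rw=A@T[:3,:3]; o=A@T[:3,3]+np.array(s['eef_pos'])
    return im,d,(np.array(m['K']),m['k1'],Rw,o)
def rays(px,c):
    K,k1,Rw,o=c; px=np.asarray(px,float).reshape(-1,1,2)
    n=cv2.undistortPoints(px,K,np.array([k1,0,0,0,0.]))[:,0]
    return np.c_[n,np.ones(len(n))]@Rw.T
def onz(px,z,c):
    v=rays(px,c); o=c[3]; return o+v*((z-o[2])/v[:,2])[:,None]
def cloud(d,c):
    h,w=d.shape; u,v=np.meshgrid(np.arange(w),np.arange(h))
    V=rays(np.c_[u.ravel(),v.ravel()],c); return (c[3]+V*d.reshape(-1,1)).reshape(h,w,3)
def save(n,im): cv2.imwrite('pics/'+n+'.png',im[...,::-1])
E
python3 - <<'E'
from h import *
a,d,c=cam('top'); b,d2,c2=cam('scene'); save('top',a); save('scene',b)
np.savez('top.npz',a=a,d=d); s=r.read_state(); print(s['time_s'],s['eef_rot'],s['grip_width'],r.tip_extent,c,c2)
E
```

```text
0.1 [ 1.31008875e-01  9.91380947e-01 -6.75675761e-04 -1.87295007e-04] 0.08525264021720293 0.025 (array([[437.08461449,   0.        , 279.6334753 ],
       [  0.        , 437.08461449, 206.19901571],
       [  0.        ,   0.        ,   1.        ]]), -0.09849351367211533, array([[-1.27168514e-02, -9.81947226e-01,  1.88727121e-01],
       [-9.99915082e-01,  1.30257754e-02,  3.96617826e-04],
       [-2.84777487e-03, -1.88706051e-01, -9.82029489e-01]]), array([0.31865797, 0.04446161, 1.19859351])) (array([[445.13159005,   0.        , 280.35168668],
       [  0.        , 445.13159005, 211.78945945],
       [  0.        ,   0.        ,   1.        ]]), 0.04222710846789313, array([[ 0.64655164, -0.57538827,  0.50089852],
       [-0.76270557, -0.50119183,  0.40876271],
       [ 0.01584898, -0.64632429, -0.76289824]]), array([ 0.0172214 , -0.39492124,  0.87477473]))
```

View pics/top.png

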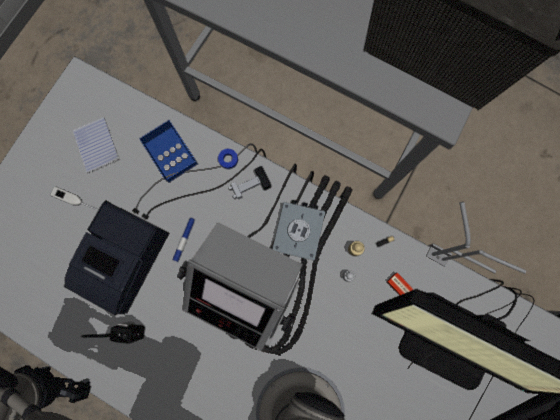

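View pics/scene.png

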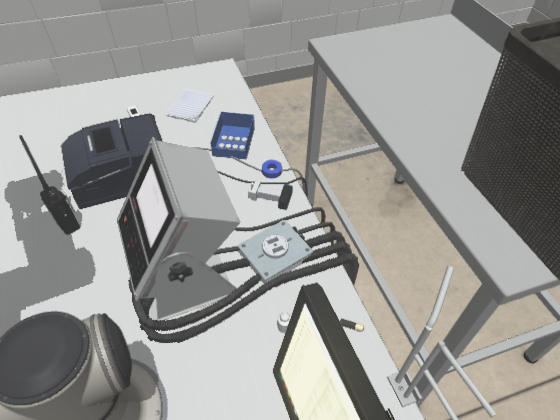

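The top view shows the key lying with its handle at (263,177) and prongs at (233,188). The screw is at (299,230), and the blue tape at (228,158) is near the prong end. Next I'll compute rough positions and take a closer look with the wrist camera.

```bash
python3 - <<'E'
from h import *
m=optics.camera_model('top'); R=np.array(m['R']); c=(np.array(m['K']),m['k1'],R.T,-R.T@np.array(m['t']))
z=np.load('top.npz'); C=cloud(z['d'],c)
for n,p,h in [('handle',(263,177),.032),('prong',(233,188),.03),('screw',(299,230),.048),('tape',(228,158),.019)]:
    print(n,onz([p],h,c).round(3),C[p[1],p[0]].round(3))
s=r.read_state(); print(r.solve_ik([.58,.16,.35],[0.7071,.7071,0,0]),r.solve_ik([.58,.16,.35],[1,0,0,0]))
q0=s['eef_rot']; p=s['eef_pos']
r.move_straight([p[0],p[1],.42],speed=.3)
r.reach([.50,.12,.40],[0,1,0,0]) 
a,d,cc=cam('wrist'); save('w1',a); np.savez('w1.npz',a=a,d=d,K=cc[0],k=cc[1],R=cc[2],o=cc[3])
s=r.read_state();print(s['time_s'],s['joint_positions'],cc[3])
E
```

```text
handle [[0.625 0.09  0.032]] [0.625 0.09  0.034]
prong [[0.596 0.172 0.03 ]] [0.596 0.172 0.03 ]
screw [[ 0.475 -0.006  0.048]] [ 0.474 -0.006  0.051]
tape [[0.685 0.189 0.019]] [0.691 0.191 0.002]
[ 1.41842651e-01  4.42287688e-01  1.11637522e+00 -4.44089210e-16
  1.58292975e+00  1.41842651e-01] [ 1.41842651e-01  4.42287688e-01  1.11637522e+00 -4.44089210e-16
  1.58292975e+00  1.71263898e+00]
2.7667 [ 8.79405165e-02  2.53157755e-01  1.25971424e+00  2.09114990e-04
  1.62873155e+00 -1.48407508e+00] [0.4333819  0.12140666 0.51739204]
```

View pics/w1.png

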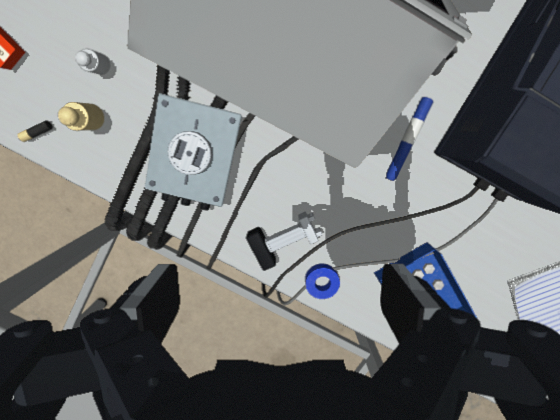

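The wrist view shows the key clearly, with its handle at (262,249) and prongs at (315,230). The screw is at (190,152), and the tape at (322,281). Now I'll fit the key and screw, locate the terminal, and check which tilts the arm can reach.

```bash
cat > key.py <<'E'
from h import *
def Rk(h,a,s):
    """tool: y=s*key x, pointing dir tilted by a from down toward h (horizontal handle dir)"""
    h3=np.r_[h,0]; z=np.cos(a)*np.array([0,0,-1.])+np.sin(a)*h3
    y=s*np.cross([0,0,1.],h3); x=np.cross(y,z); return Rn.from_matrix(np.c_[x,y,z])
E
python3 - <<'E'
from key import *
z=np.load('w1.npz'); c=(z['K'],float(z['k']),z['R'],z['o']); C=cloud(z['d'],c); a=z['a']
hsv=cv2.cvtColor(a,cv2.COLOR_RGB2HSV)
near=(np.hypot(C[...,0]-.61,C[...,1]-.13)<.085)&(z['d']>0)
for lo,hi in((.022,.045),(.028,.045)):
    m=near&(C[...,2]>lo)&(C[...,2]<hi)
    n,l,st,ce=cv2.connectedComponentsWithStats(m.astype(np.uint8),connectivity=8)
    for i in range(1,n):
        if st[i,4]>40:
            P=C[l==i]; print(lo,st[i],P.mean(0).round(4),cv2.minAreaRect(P[:,:2].astype(np.float32)*1000))
# black handle
m=near&(hsv[...,2]<50)&(C[...,2]>.02); P=onz(np.argwhere(m)[:,::-1],.032,c)
ys,xs=np.where(m); print('handle',m.sum(),xs.min(),xs.max(),ys.min(),ys.max(),cv2.minAreaRect((P[:,:2]*1000).astype(np.float32)))
# screw: 
sc=(np.hypot(C[...,0]-.475,C[...,1]+.006)<.05)&(C[...,2]>.044)&(C[...,2]<.06)
P=C[sc]; print('screw',sc.sum(),P.mean(0),cv2.minEnclosingCircle((P[:,:2]*1000).astype(np.float32)))
# terminal from top
mt=optics.camera_model('top'); R=np.array(mt['R']); ct=(np.array(mt['K']),mt['k1'],R.T,-R.T@np.array(mt['t']))
T=np.load('top.npz'); Ct=cloud(T['d'],ct); m=(Ct[...,2]>.2)&(Ct[...,2]<.32)&(Ct[...,0]>.15)&(Ct[...,0]<.6)&(Ct[...,1]>-.1)&(Ct[...,1]<.3)
print('terminal',cv2.boxPoints(cv2.minAreaRect(Ct[m][:,:2].astype(np.float32))).round(3),Ct[m][:,2].max())
h=np.array([.625-.596,.09-.172]); h/=np.linalg.norm(h)
for s in(1,-1):
  for deg in(-45,-30,-15,0,30,45,60,75,90):
    R=Rk(h,np.radians(deg),s); g=np.array([.61,.13,.03 if deg<20 else .06]); q=r.solve_ik(g-R.as_matrix()[:,2]*.006,R.as_quat())
    print(s,deg,None if q is None else np.round(q,2))
big=cv2.resize(a[90:270,120:360],None,fx=3,fy=3,interpolation=cv2.INTER_CUBIC); save('w1c',big)
E
```

```text
0.022 [ 246  215   76   56 1458] [0.612  0.1219 0.0291] ((609.3414306640625, 129.38330078125), (64.88526153564453, 109.2000961303711), 26.61922836303711)
0.028 [299 216  19  28 262] [0.5925 0.1644 0.0317] ((593.3513793945312, 163.55990600585938), (43.84456253051758, 16.042076110839844), 25.396343231201172)
0.028 [246 232  30  39 582] [0.6265 0.0918 0.0315] ((627.3810424804688, 91.61958312988281), (63.312278747558594, 23.982837677001953), 25.555320739746094)
handle 569 247 275 230 269 ((624.3964233398438, 92.6291275024414), (64.35106658935547, 23.428022384643555), 25.613492965698242)
screw 1146 [ 0.47583257 -0.00339492  0.04734242] ((476.51068115234375, -3.661057472229004), 29.821218490600586)
terminal [[ 0.224  0.06 ]
 [ 0.37  -0.014]
 [ 0.477  0.197]
 [ 0.331  0.271]] 0.29600063383782516
1 -45 [-0.21  0.96  1.3   0.66  1.41 -0.84]
1 -30 [-0.13  0.86  1.37  0.5   1.21 -0.72]
1 -15 [-0.03  0.79  1.43  0.28  1.04 -0.53]
1 0 [ 0.09  0.75  1.47 -0.    0.92 -0.25]
1 30 [ 0.32  0.76  1.48 -0.64  0.99  0.37]
1 45 [ 0.42  0.84  1.47 -0.9   1.12  0.62]
1 60 None
1 75 None
1 90 None
-1 -45 [-0.21  0.96  1.3   0.66  1.41  2.3 ]
-1 -30 [-0.13  0.86  1.37  0.5   1.21  2.42]
-1 -15 [-0.03  0.79  1.43  0.28  1.04  2.61]
-1 0 [ 0.09  0.75  1.47 -0.    0.92  2.89]
-1 30 [ 0.32  0.76  1.48 -0.64  0.99 -2.77]
-1 45 [ 0.42  0.84  1.47 -0.9   1.12 -2.53]
-1 60 None
-1 75 None
-1 90 None
```

View pics/w1c.png

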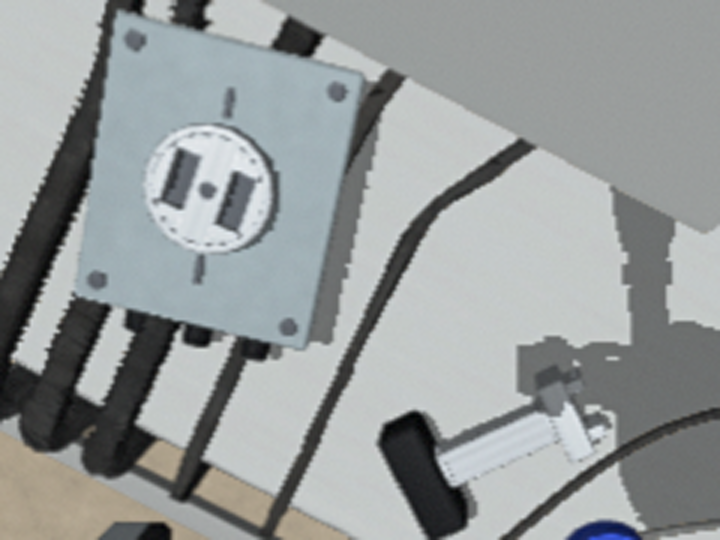

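The fits match the stated sizes: the key's bounding box is 65 x 109 and the screw radius is 29.8. The crop shows both slots, at about (180,178) and (236,202), and the two raised marks. Next I'll fit the arm's link geometry to check clearance to the terminal and pick a place to stand the key.

```bash
cat >> key.py <<'E'
KC=np.array([.6093,.1294]); H=np.array([.0340,-.0720])/np.linalg.norm([.0340,-.0720]); SC=np.array([.4762,-.0035])
TERM=np.array([[.224,.06],[.37,-.014],[.477,.197],[.331,.271]],np.float32)
def clear(q,L,Rt,p):
    """(min dist of arm axis points below .36 m to the terminal footprint, lowest height over the footprint)"""
    a1,d1,L2,L3,a3=L[:5]; u=np.array([np.cos(q[0]),np.sin(q[0])]); s=q[1]+q[2]
    E=np.array([a1+L2*np.sin(q[1]),d1+L2*np.cos(q[1])]); W=E+[L3*np.sin(s)+a3*np.cos(s),L3*np.cos(s)-a3*np.sin(s)]
    f=lambda P:np.r_[u*P[0],P[1]]
    E,W=f(E),f(W); t=np.linspace(0,1,60)[:,None]; P=np.r_[E+(W-E)*t,W+(p-W)*t]
    D=np.array([-cv2.pointPolygonTest(TERM,(float(x[0]),float(x[1])),True) for x in P])
    dist=np.hypot(np.maximum(D,0),np.maximum(P[:,2]-.296,0)); return dist.min(),W
E
python3 - <<'E'
from key import *
from scipy.optimize import least_squares
S=[]
for x in(.4,.5,.6,.7):
  for z in(.1,.2,.35):
    for t in(-20,0,20,40):
      R=Rk(np.array([1.,0]),np.radians(t),1); q=r.solve_ik([x,0,z],R.as_quat())
      if q is not None and abs(q[3])<.01: S.append((q,x,z))
def res(L):
    a1,d1,L2,L3,a3,Lt=L; o=[]
    for q,x,z in S:
        s=q[1]+q[2]; e=s+q[4]
        o+=[a1+L2*np.sin(q[1])+L3*np.sin(s)+a3*np.cos(s)+Lt*np.sin(e)-x, d1+L2*np.cos(q[1])+L3*np.cos(s)-a3*np.sin(s)+Lt*np.cos(e)-z]
    return o
f=least_squares(res,[0,.3,.35,.35,0,.2]); L=f.x; print(len(S),L.round(4),np.abs(f.fun).max()); np.save('L.npy',L)
def chk(n,p,R):
    q=r.solve_ik(p,R.as_quat())
    if q is None: print(n,None);return
    d,W=clear(q,L,R,np.array(p)); print(n,np.round(q,2),'term dist',round(d,3),'wrist',W.round(2))
for dg in(-35,0):
    R=Rk(H,np.radians(dg),1); g=np.r_[KC+H*.0055,.025]; chk(('pick',dg),g-R.as_matrix()[:,2]*.006,R)
for pos in((.58,.16),(.6,.13),(.62,.11)):
  for az in(0,30,60,90,120):
    h=np.array([np.cos(np.radians(az)),np.sin(np.radians(az))]); R=Rk(h,np.radians(55),1)
    chk((pos,az),np.r_[pos,.06]-R.as_matrix()[:,2]*.006,R)
  chk('down',np.r_[pos,.103],Rk(h,0,1))
for yaw in (0,45,90): 
  a=np.radians(yaw);chk(('screw',yaw),np.r_[SC,.142],Rk(np.array([np.cos(a),np.sin(a)]),0,1))
E
```

```text
12 [ 0.0077 -1.0574  0.5019  0.3788  0.045  -0.994 ] 0.0008580815003673414
('pick', -35) [-0.15  0.92  1.29  0.51  1.34 -0.82] term dist 0.058 wrist [ 0.68 -0.1  -1.02]
('pick', 0) [ 0.08  0.76  1.47 -0.    0.91 -0.36] term dist 0.0 wrist [ 0.62  0.05 -0.96]
((0.58, 0.16), 0) [0.24 0.7  2.21 3.43 0.74 1.49] term dist 0.0 wrist [ 0.36  0.09 -1.05]
((0.58, 0.16), 30) [-0.1   0.7   2.22  2.4   0.79  1.75] term dist 0.017 wrist [ 0.37 -0.04 -1.05]
((0.58, 0.16), 60) [-0.27  0.75  1.98  1.51  0.92  2.09] term dist 0.086 wrist [ 0.44 -0.12 -1.05]
((0.58, 0.16), 90) [-0.27  0.85  1.62  0.98  1.25  2.25] term dist 0.089 wrist [ 0.56 -0.16 -1.05]
((0.58, 0.16), 120) [-0.18  1.    1.23  0.68  1.64  2.22] term dist 0.082 wrist [ 0.69 -0.12 -1.05]
down [ 0.14  0.63  1.5  -0.    1.01  2.76] term dist 0.0 wrist [ 0.6   0.09 -0.89]
((0.6, 0.13), 0) [0.15 0.7  2.19 3.32 0.72 1.52] term dist 0.0 wrist [ 0.38  0.06 -1.05]
((0.6, 0.13), 30) [-0.17  0.71  2.17  2.29  0.77  1.81] term dist 0.048 wrist [ 0.38 -0.07 -1.05]
((0.6, 0.13), 60) [-0.32  0.76  1.91  1.43  0.94  2.15] term dist 0.103 wrist [ 0.46
[... 444 characters left out ...]
m dist 0.064 wrist [ 0.4  -0.09 -1.05]
((0.62, 0.11), 60) [-0.35  0.78  1.84  1.38  0.96  2.2 ] term dist 0.113 wrist [ 0.48 -0.17 -1.05]
((0.62, 0.11), 90) [-0.33  0.91  1.47  0.92  1.34  2.31] term dist 0.117 wrist [ 0.6  -0.21 -1.05]
((0.62, 0.11), 120) [-0.24  1.07  1.05  0.65  1.75  2.25] term dist 0.111 wrist [ 0.73 -0.17 -1.05]
down [ 0.05  0.68  1.41 -0.    1.06  2.67] term dist 0.0 wrist [ 0.63  0.03 -0.89]
('screw', 0) [-0.17  0.39  1.81 -0.    0.94 -1.74] term dist 0.048 wrist [ 0.47 -0.08 -0.85]
('screw', 45) [-0.17  0.39  1.81 -0.    0.94 -2.52] term dist 0.048 wrist [ 0.47 -0.08 -0.85]
('screw', 90) [-0.17  0.39  1.81 -0.    0.94  2.97] term dist 0.048 wrist [ 0.47 -0.08 -0.85]
```

```bash
python3 - <<'E'
import re
s=open('key.py').read(); i=s.index('def clear'); s=s[:i]+'''def wrist(q,z,p,L):
    return np.asarray(p)-L[5]*np.asarray(z)
def clear(q,z,p,L,both=True):
    """min distance of the arm's centre lines to the terminal solid"""
    a1,d1,L2,L3,a3,Lt,b=L; u=np.array([np.cos(q[0]),np.sin(q[0])]); n=np.array([-u[1],u[0]])
    W=wrist(q,z,p,L); E=np.r_[u*(a1+L2*np.sin(q[1]))+n*b,d1+L2*np.cos(q[1])]
    t=np.linspace(0,1,60)[:,None]
    def dm(P):
        D=np.array([-cv2.pointPolygonTest(TERM,(float(x[0]),float(x[1])),True) for x in P])
        return np.hypot(np.maximum(D,0),np.maximum(P[:,2]-.296,0)).min()
    E0=E-np.r_[n*b,0]
    return [round(float(dm(P)),3) for P in (E+(W-E)*t,E0+(W-E0)*t,W+(p-W)*t)],W,E
'''
open('key.py','w').write(s)
E
cat > fit.py <<'E'
from key import *
from scipy.optimize import least_squares
S=[];st=np.random.default_rng(0)
for _ in range(120):
    p=np.array([st.uniform(.4,.65),st.uniform(-.2,.2),st.uniform(.1,.4)]); az=st.uniform(0,6.28)
    R=Rk(np.array([np.cos(az),np.sin(az)]),st.uniform(0,.8),1); q=r.solve_ik(p,R.as_quat())
    if q is not None: S.append((q,p,R.as_matrix()[:,2]))
def res(L):
    a1,d1,L2,L3,a3,Lt,b=L; o=[]
    for q,p,z in S:
        s=q[1]+q[2]; rho=a1+L2*np.sin(q[1])+L3*np.sin(s)+a3*np.cos(s); h=d1+L2*np.cos(q[1])+L3*np.cos(s)-a3*np.sin(s)
        u=np.array([np.cos(q[0]),np.sin(q[0])]); o+=list(np.r_[u*rho+b*np.array([-u[1],u[0]]),h]+Lt*z-p)
    return o
f=least_squares(res,[0,.3,.35,.35,0,.2,.07]); L=f.x; print(len(S),L.round(4),np.abs(f.fun).max()); np.save('L.npy',L)
def chk(n,p,R):
    q=r.solve_ik(p,R.as_quat())
    if q is None: print(n,None);return
    d,W,E=clear(q,R.as_matrix()[:,2],np.array(p),L); print(n,np.round(q,2),'dist',d,'W',W.round(2),'E',E.round(2))
for dg in(-35,-20,0):
    R=Rk(H,np.radians(dg),1); g=np.r_[KC+H*.0055,.025]; chk(('pick',dg),g-R.as_matrix()[:,2]*.006,R)
for pos in((.6,.13),(.62,.11)):
  for az in(60,75,90,105,120):
    h=np.array([np.cos(np.radians(az)),np.sin(np.radians(az))]); R=Rk(h,np.radians(55),1)
    chk((pos,az),np.r_[pos,.06]-R.as_matrix()[:,2]*.006,R)
  chk('down',np.r_[pos,.103],Rk(h,0,1))
chk('screw',np.r_[SC,.142],Rk(np.array([1.,0]),0,1))
E
python3 fit.py
```

```text
116 [-0.      0.2229  0.5062  0.3796  0.0465  0.2885  0.0764] 1.6615564479849354e-10
('pick', -35) [-0.15  0.92  1.29  0.51  1.34 -0.82] dist [0.181, 0.192, 0.156] W [ 0.68 -0.03  0.27] E [0.41 0.01 0.53]
('pick', -20) [-0.07  0.83  1.38  0.34  1.13 -0.68] dist [0.171, 0.18, 0.155] W [0.65 0.03 0.3 ] E [0.38 0.05 0.56]
('pick', 0) [ 0.08  0.76  1.47 -0.    0.91 -0.36] dist [0.132, 0.138, 0.153] W [0.61 0.12 0.32] E [0.34 0.1  0.59]
((0.6, 0.13), 60) [-0.32  0.76  1.91  1.43  0.94  2.15] dist [0.098, 0.105, 0.127] W [ 0.48 -0.08  0.23] E [ 0.36 -0.04  0.59]
((0.6, 0.13), 75) [-0.33  0.82  1.73  1.15  1.11  2.24] dist [0.14, 0.148, 0.141] W [ 0.54 -0.1   0.23] E [ 0.37 -0.05  0.57]
((0.6, 0.13), 90) [-0.31  0.88  1.54  0.94  1.3   2.28] dist [0.169, 0.179, 0.142] W [ 0.6  -0.11  0.23] E [ 0.4  -0.05  0.55]
((0.6, 0.13), 105) [-0.27  0.95  1.34  0.79  1.5   2.27] dist [0.184, 0.193, 0.143] W [ 0.66 -0.1   0.23] E [ 0.42 -0.04  0.52]
((0.6, 0.13), 120) [-0.21  1.03  1.14  0.66  1.7   2.23] dist [0.181, 0.193, 0.144] W [ 0.72 -0.08  0.23] E [ 0.44 -0.02  0.48]
down [ 0.09  0.65  1.46 -0. 
[... 237 characters left out ...]
4  1.66  1.11  1.14  2.28] dist [0.157, 0.167, 0.168] W [ 0.56 -0.12  0.23] E [ 0.38 -0.06  0.56]
((0.62, 0.11), 90) [-0.33  0.91  1.47  0.92  1.34  2.31] dist [0.181, 0.193, 0.169] W [ 0.62 -0.13  0.23] E [ 0.4  -0.06  0.53]
((0.62, 0.11), 105) [-0.29  0.99  1.26  0.77  1.55  2.3 ] dist [0.19, 0.202, 0.17] W [ 0.68 -0.12  0.23] E [ 0.43 -0.05  0.5 ]
((0.62, 0.11), 120) [-0.24  1.07  1.05  0.65  1.75  2.25] dist [0.181, 0.194, 0.171] W [ 0.74 -0.1   0.23] E [ 0.45 -0.03  0.47]
down [ 0.05  0.68  1.41 -0.    1.06  2.67] dist [0.181, 0.185, 0.167] W [0.62 0.11 0.39] E [0.31 0.09 0.62]
screw [-0.17  0.39  1.81 -0.    0.94 -1.74] dist [0.162, 0.162, 0.09] W [ 0.48 -0.    0.43] E [0.2  0.04 0.69]
```

The link fit is exact and terminal clearance is ample. I'll pick the key up with a 35° tilt.

```bash
python3 - <<'E'
from key import *
R=Rk(H,np.radians(-35),1); z=R.as_matrix()[:,2]; g=np.r_[KC+H*.0055,.025]; p=g-z*.006
command_gripper(.05)
r.reach(p-z*.12,R.as_quat())
print(r.move_straight(p-z*.05,speed=.15), r.move_straight(p,speed=.06,max_force=12))
s0=r.read_state(); print(s0['eef_pos']-p,s0['contact_force'])
command_gripper(0.0,force=50); s=r.read_state(); print(s['grip_width'],s['contact_force'],s['eef_pos'].round(4) if hasattr(s['eef_pos'],'round') else s['eef_pos'],s['time_s'])
A=Rn.from_quat(s['eef_rot']); 
# key frame in tool: z=H, x=tool y, tip origin
kz=np.r_[H,0]; kx=R.as_matrix()[:,1]; Kk=np.c_[kx,np.cross(kz,kx),kz]; o=np.r_[KC-H*.0545,.016]
np.savez('grasp.npz',R=A.as_matrix().T@Kk,o=A.inv().apply(o-np.array(s['eef_pos'])))
r.move_straight(np.array(s['eef_pos'])+[0,0,.13],speed=.2)
s=r.read_state(); print(s['grip_width'],s['contact_force'])
im,d,c=cam('scene'); save('s2',im[120:300,180:380].repeat(3,0).repeat(3,1))
E
```

```text
False False
[ 0.00034175 -0.00014241  0.0002996 ] [-0.29185837 -0.0429108   0.08988127]
0.019134833831032313 [ 1.54371611 -1.76051317  3.58315828] [0.6136 0.121  0.0304] 6.3667
0.0191814790726071 [-0.43139787 -0.57455156 -4.47835471]
```

View pics/s2.png

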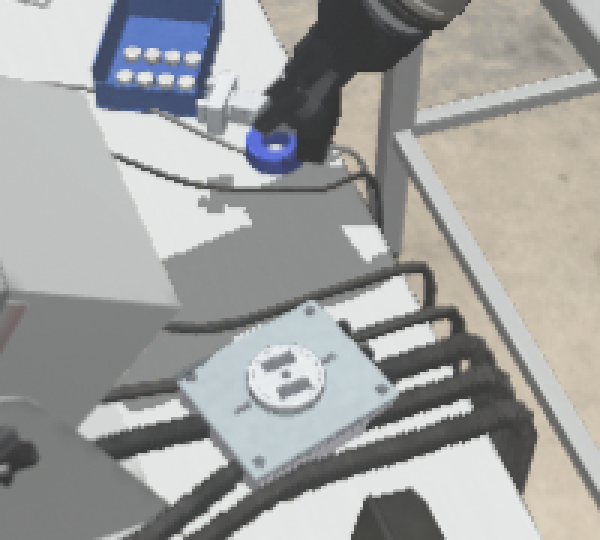

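The key is held level at 19.1 mm. Next I'll turn it upright, lower it to the bench, release it and back off along the approach line.

```bash
python3 - <<'E'
from key import *
G=np.load('grasp.npz'); h=np.array([0.,1.])
R=Rk(h,np.radians(55),1); M=R.as_matrix()
kR=M@G['R']; print('key axes in world',kR.round(3).tolist())
def tcp(tip): return np.asarray(tip)-M@G['o']
t=np.r_[.602,.13,0]
r.reach(tcp(t+[0,0,.06]),R.as_quat()); s=r.read_state(); print(s['time_s'],s['contact_force'],s['grip_width'])
r.move_straight(tcp(t+[0,0,.012]),speed=.1)
hit=r.move_straight(tcp(t-[0,0,.006]),speed=.02,max_force=6)
s=r.read_state(); print(hit,'tip z est',np.array(s['eef_pos'])-tcp(t),s['contact_force'],s['torque'])
im,d,c=cam('scene'); save('s3',im[120:300,180:380].repeat(3,0).repeat(3,1))
E
```

```text
key axes in world [[-1.0, -0.001, -0.0], [0.001, -1.0, 0.001], [-0.0, 0.001, 1.0]]
9.8083 [-0.75541193  0.54091186 -1.68840361] 0.019088817608823028
True tip z est [ 9.95743538e-05  1.51411266e-04 -5.97699451e-05] [-1.76439364e-03 -7.15189705e-01  4.46435462e+00] [ 0.12830744 -0.01530825 -0.00905781]
```

View pics/s3.png

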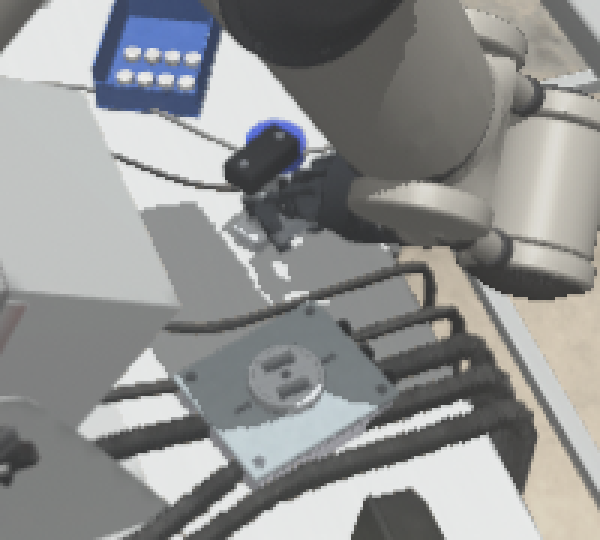

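The key stands on the bench, contact came at tip z≈0, and it looks vertical in the view. I'll release it, retreat and look from above.

```bash
cat >> key.py <<'E'
def blob(m,minarea=30):
    n,l,st,ce=cv2.connectedComponentsWithStats(m.astype(np.uint8),connectivity=8)
    i=1+np.argmax(st[1:,4]); return l==i
def standing(im,C,c,at,top=.109):
    """minAreaRect (mm) of the black handle's top face, by height and colour"""
    m=blob((np.hypot(C[...,0]-at[0],C[...,1]-at[1])<.07)&(C[...,2]>top-.012)&(C[...,2]<top+.02))
    return m,cv2.minAreaRect((onz(np.argwhere(m)[:,::-1],top,c)[:,:2]*1000).astype(np.float32))
def slots(im,c,at,zt=.048):
    """dark slot floors inside the head disc -> centres on the top plane"""
    h,w=im.shape[:2]; u,v=np.meshgrid(np.arange(w),np.arange(h))
    P=onz(np.c_[u.ravel(),v.ravel()],zt,c).reshape(h,w,3); rr=np.hypot(P[...,0]-at[0],P[...,1]-at[1])
    g=cv2.cvtColor(im,cv2.COLOR_RGB2GRAY); th,_=cv2.threshold(g[rr<.024].reshape(-1,1),0,255,cv2.THRESH_OTSU)
    m=(rr<.024)&(g<th)
    n,l,st,ce=cv2.connectedComponentsWithStats(m.astype(np.uint8),connectivity=4)
    out=[]
    for i in np.argsort(-st[1:,4])[:3]+1:
        q=P[l==i][:,:2]; out.append((q.mean(0).round(4),[np.round(x,1) for x in cv2.minAreaRect((q*1000).astype(np.float32))],int(st[i,4])))
    return out
E
python3 - <<'E'
from key import *
command_gripper(.05); s=r.read_state(); A=Rn.from_quat(s['eef_rot']).as_matrix(); p=np.array(s['eef_pos'])
r.move_straight(p-A[:,2]*.12,speed=.12)
r.move_straight(p-A[:,2]*.12+[0,0,.15],speed=.3)
R=Rk(np.array([1.,0]),0,1); r.reach([.50,.08,.36],R.as_quat())
im,d,c=cam('wrist'); save('w4',im); C=cloud(d,c); s=r.read_state(); print(s['time_s'],s['joint_positions'],s['contact_force'])
np.savez('w4.npz',a=im,d=d,K=c[0],k=c[1],R=c[2],o=c[3])
m,q=standing(im,C,c,(.602,.13)); print(q,C[m][:,2].mean()); print(slots(im,c,SC))
sc=(np.hypot(C[...,0]-SC[0],C[...,1]-SC[1])<.05)&(C[...,2]>.044)&(C[...,2]<.06)
print('screw',cv2.minEnclosingCircle((onz(np.argwhere(sc)[:,::-1],.048,c)[:,:2]*1000).astype(np.float32)),C[sc][:,2].mean())
E
```

```text
16.8167 [ 7.01216285e-03  2.47141022e-01  1.37347176e+00  3.92377938e-05
  1.52123144e+00 -1.56341462e+00] [-0.52454832  0.37836177  0.14791761]
((598.81689453125, 130.09112548828125), (66.99417877197266, 31.869810104370117), 1.2938909530639648) 0.10819721780875398
[(array([ 0.4712, -0.0163]), [array([471.4, -16.3]), array([11.3, 26.9]), np.float64(66.7)], 196), (array([0.4818, 0.0088]), [array([481.9,   8.7]), array([11.2, 26.7]), np.float64(67.0)], 190), (array([ 0.4764, -0.0037]), [array([476. ,  -3.9]), array([6.4, 6.2]), np.float64(89.9)], 27)]
screw ((476.2248840332031, -3.742783784866333), 29.854969024658203) 0.04738910121743421
```

View pics/w4.png

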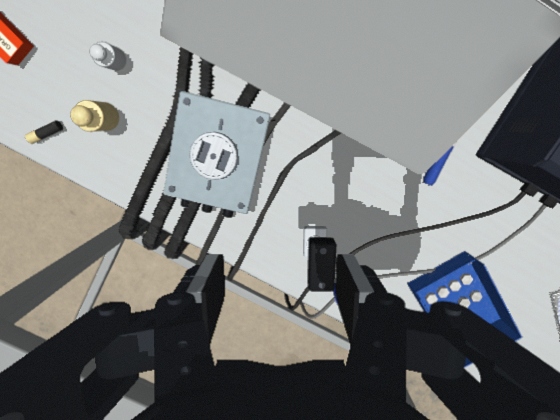

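The key stands free at (0.600,0.130), with its handle at (321,263) aligned to world x. The slots are at (203,152) and (224,157), their axis is at azimuth 67.1° and their centre is (0.4763,-0.0038). Next I'll grip the handle from above, lift the key and move it over the screw.

```bash
cat > ins.py <<'E'
from key import *
command_gripper(.06)
R=Rk(np.array([1.,0]),0,1); k=np.array([.6003,.1301])
r.reach(np.r_[k,.19],R.as_quat()); print(r.move_straight(np.r_[k,.103],speed=.1,max_force=10))
command_gripper(0.,force=90); s=r.read_state(); print('grip',s['grip_width'],np.round(s['eef_pos'],4),s['contact_force'])
z0=s['eef_pos'][2]
r.move_straight(np.r_[k,z0+.12],speed=.2); s=r.read_state(); print('grip',s['grip_width'],s['contact_force'])
S=np.array([.4763,-.0038]); a=np.radians(67.0); R=Rk(np.array([np.cos(a),np.sin(a)]),0,1)
print(r.solve_ik(np.r_[S,z0+.06],R.as_quat()))
r.reach(np.r_[S,z0+.10],R.as_quat())
r.move_straight(np.r_[S,z0+.053],speed=.1); r.hold(.3)
im,d,c=cam('scene'); save('s5',im[160:290,210:340].repeat(4,0).repeat(4,1))
hit=r.move_straight(np.r_[S,z0+.037],speed=.015,max_force=8); s=r.read_state()
print(hit,'tip height over bench (mm)',1000*(s['eef_pos'][2]-z0),s['contact_force'],s['torque'],s['time_s'],s['joint_positions'])
np.save('z0.npy',z0)
im,d,c=cam('scene'); save('s6',im[160:290,210:340].repeat(4,0).repeat(4,1))
E
python3 ins.py
```

```text
False
grip 0.03055740164742435 [0.6009 0.1302 0.1039] [-0.55862312 -0.26711854  5.74814019]
grip 0.030503965775771625 [-0.50729461 -0.28362569 -3.30753492]
[-1.69071859e-01  3.55991407e-01  1.78793601e+00 -4.44089210e-16
  9.97665242e-01 -2.90923878e+00]
True tip height over bench (mm) 38.924025428450804 [-0.87811784  0.11591813  5.62658734] [ 0.02489326  0.19288752 -0.00346557] 23.1833 [-1.69140269e-01  3.85349426e-01  1.81327923e+00 -7.89676697e-05
  9.43186750e-01 -2.90925034e+00]
```

View pics/s6.png

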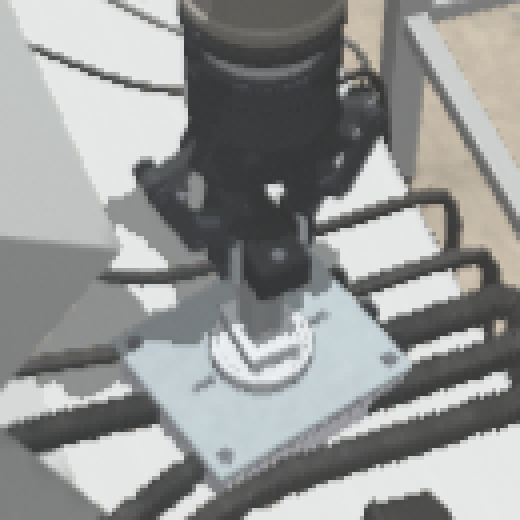

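The key is fully seated: the tips are at 38.9 mm against the expected 39, with the foot on the head. Now I'll turn it clockwise while watching the moment.

```bash
python3 - <<'E'
from key import *
s=r.read_state(); p=np.array(s['eef_pos']); t0=s['torque'][2]
az=67.
while az>-32:
    az-= 12 if az>10 else 3
    a=np.radians(az); r.move_straight(p,Rk(np.array([np.cos(a),np.sin(a)]),0,1).as_quat(),speed=.1)
    s=r.read_state(); t=s['torque'][2]-t0; print(az,round(t,3),np.round(s['contact_force'],1),round(s['grip_width'],4),round(s['time_s'],2))
    if abs(t)>.5: break
im,d,c=cam('scene'); save('s7',im[160:290,210:340].repeat(4,0).repeat(4,1))
E
```

```text
55.0 0.121 [-1.9 -3.5 -0.2] 0.031 23.59
43.0 0.101 [-1.4 -2.6  0.7] 0.0307 23.95
31.0 0.101 [-1.3 -4.8  0.4] 0.0307 24.31
19.0 0.159 [-2.  -4.7  1. ] 0.0308 24.67
7.0 0.093 [-0.8 -5.4  1.1] 0.0308 25.02
4.0 0.14 [-1.  -5.2  1.3] 0.0301 25.27
1.0 0.13 [-1.4 -4.6  0.1] 0.0311 25.52
-2.0 0.135 [-0.7 -3.8  1.2] 0.0309 25.77
-5.0 0.085 [-1.1 -4.6  1.3] 0.0308 26.02
-8.0 0.137 [-1.1 -3.7  1.1] 0.0307 26.27
-11.0 0.117 [-1.2 -5.   0.4] 0.0308 26.52
-14.0 0.108 [-1.2 -5.   0.5] 0.0304 26.77
-17.0 0.102 [-0.8 -4.4  1.3] 0.0309 27.02
-20.0 0.079 [-1.4 -4.7  1.5] 0.0306 27.27
-23.0 0.121 [-0.9 -5.   1. ] 0.0308 27.52
-26.0 0.522 [-3.2 -4.6  1.7] 0.0307 27.77
```

View pics/s7.png

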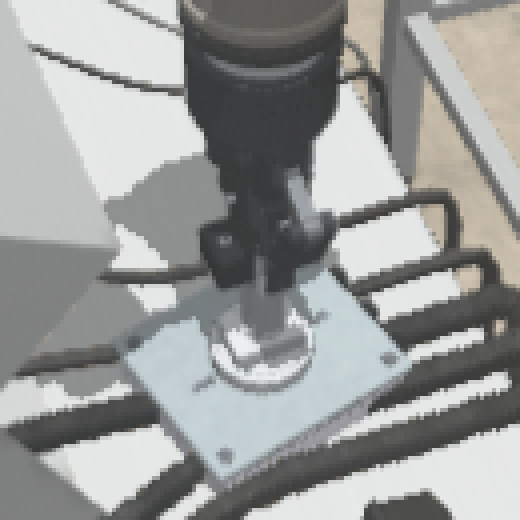

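At key azimuth -26° the moment jumped to 0.52 N m, against about 0.12 of friction. That fits the mark azimuth of about -11° plus the play, so this is the stop. I'll press a little further, unwind to mid-play, lift the key off, stand it back on the bench and check.

```bash
python3 - <<'E'
from key import *
z0=float(np.load('z0.npy')); s=r.read_state(); p=np.array(s['eef_pos'])
def q(az): a=np.radians(az); return Rk(np.array([np.cos(a),np.sin(a)]),0,1).as_quat()
r.move_straight(p,q(-27.5),speed=.1); s=r.read_state(); print('press',s['torque'],s['contact_force'])
r.move_straight(p,q(-12),speed=.1); s=r.read_state(); print('unwound',s['torque'],s['contact_force'])
print(r.move_straight(p+[0,0,.015],speed=.03,max_force=15)); s=r.read_state(); print(s['torque'],s['contact_force'])
r.move_straight(p+[0,0,.10],speed=.15)
k=np.array([.601,.130]); r.reach(np.r_[k,z0+.06],q(0)); r.move_straight(np.r_[k,z0+.01],speed=.1)
hit=r.move_straight(np.r_[k,z0-.005],speed=.02,max_force=6); s=r.read_state(); print(hit,'tip z',s['eef_pos'][2]-z0,s['contact_force'],s['torque'])
command_gripper(.06); r.move_straight(np.r_[k,.20],speed=.12); r.reach([.50,.08,.36],q(0))
im,d,c=cam('wrist'); C=cloud(d,c); s=r.read_state(); print(s['time_s'],s['contact_force'])
m,t=standing(im,C,c,k); print('key',t,C[m][:,2].mean()); sl=slots(im,c,[.4763,-.0038]); print(sl)
v=sl[0][0]-sl[1][0]; print('slot az',np.degrees(np.arctan2(v[1],v[0])))
save('w8',im[60:320,100:440].repeat(2,0).repeat(2,1))
E
```

```text
press [-1.1460539   0.47776747  0.91968395] [-2.8572327  -4.13819552  2.35872567]
unwound [ 0.24853769 -0.17948844  0.03128711] [-0.08421535  1.07220974  1.13977437]
False
[ 0.02303104  0.02007082 -0.00281947] [-0.81336737 -0.0740007  -3.82567686]
True tip z -2.5044983322966563e-05 [-0.01037038  0.74895971  4.1829483 ] [ 0.00143275  0.05057258 -0.01586126]
34.0667 [-0.21974748  0.17822914 -0.4650043 ]
key ((599.0681762695312, 129.70880126953125), (66.2998275756836, 32.3596305847168), 0.0030363425612449646) 0.10813916474939908
[(array([ 0.4635, -0.0006]), [array([463.5,  -0.5]), array([26.2, 11.8]), np.float64(76.0)], 207), (array([ 0.4896, -0.0071]), [array([489.7,  -7.1]), array([26.1, 11.8]), np.float64(76.3)], 194), (array([ 0.4767, -0.0035]), [array([476.8,  -3.6]), array([6.4, 6.2]), np.float64(90.0)], 31)]
slot az 166.01542088192406
```

View pics/w8.png

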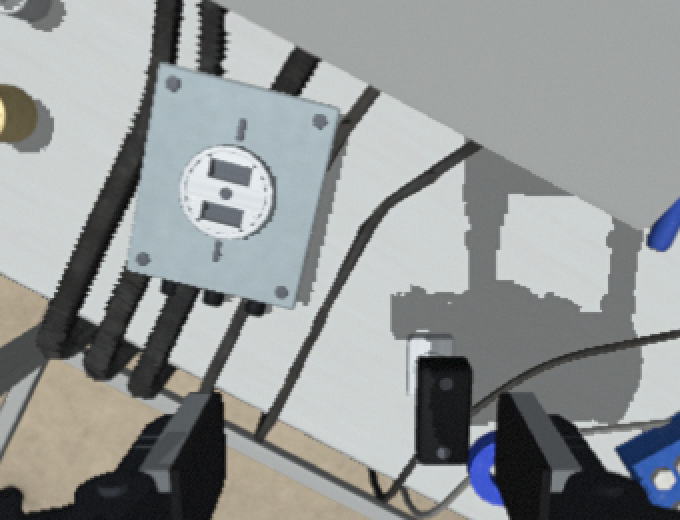

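The slots (231,170) and (221,214) now lie between the two marks (241,128) and (217,250), and the key stands upright. One numeric check of the slots against the marks before handing in.

```bash
python3 - <<'E'
from key import *
im,d,c=cam('wrist'); h,w=im.shape[:2]; u,v=np.meshgrid(np.arange(w),np.arange(h))
P=onz(np.c_[u.ravel(),v.ravel()],.037,c).reshape(h,w,3)[...,:2]-[.4763,-.0038]; rr=np.linalg.norm(P,axis=2); g=cv2.cvtColor(im,cv2.COLOR_RGB2GRAY)
ax=np.array([np.cos(np.radians(-12)),np.sin(np.radians(-12))]); al=P@ax; la=P@[-ax[1],ax[0]]
M=[]
for s in(1,-1):
    b=(al*s>.033)&(al*s<.052)&(abs(la)<.012); m=b&(g<np.median(g[b])-25); M.append(P[m].mean(0)); print(m.sum(),M[-1])
e=M[0]-M[1]; print('marks az',np.degrees(np.arctan2(e[1],e[0])))
s=r.read_state(); print(s['time_s'],s['contact_force'])
E
```

```text
38 [ 0.03899949 -0.00959856]
50 [-0.03915752  0.0101686 ]
marks az -14.19338125879198
34.1167 [ 0.17099555  0.18902152 -0.41646134]
```

Marks are at -14.2° and slots at -14.0°, so the screw is at its stop. Handing in.

```bash
python3 -c "
from workcell import r
r.finish_job(); print(r.read_state()['time_s'])"
```

```text
the job is handed in; nothing more can be done
the job is handed in; nothing more can be done
```

The cover is locked and the key stands upright on the bench again. I handed the job in at about 34 s of the 72 s allowed.

- **Standing the key up:** I gripped the lying key by its stem, stood it upright where it had lain, let go and backed off.
- **Locking the screw:** I took the key again by its handle from above and set the prongs into the slots. The tips came to rest at 38.9 mm against the expected 39. I turned the screw clockwise until the moment rose from about 0.12 to 0.5 N m, then pressed on to 0.92 N m.
- **Putting the key back:** I unwound the key to the middle of its play so that lifting would not turn the screw. I then lifted it off, stood it on the bench and let go.

**Last checks:** the slots lie at -14.0° and the marks on the cover at -14.2°. The handle top is at 108 mm and level, at about x 0.60, y 0.13 m, with the gripper clear. The screw turned about 81° in all, which puts its start near 0.16 rad, within the stated range. My first rough reading of the marks by eye was -11°; the measured value replaced it, and no check failed. I did not measure the bystanders again, but saw no contact with them.

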